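# Secure a canvas on a table easel

### The job

The canvas on the table easel is not held yet. Slide it along the ledge until it is centred under the easel's top holder, push the holder down its stiff mast until its rubber pad bears snugly but gently on the top of the canvas, then tip the holder's sprung steel keeper over so that it snaps down against the front of the canvas. Do not force anything, and leave the brush jar, the paint tube and the bottle alone.

Things in the scene. Friction and masses are not known exactly. Their poses are not given: they have to be found in the camera images.
- easel: Wooden table-top easel, blue-grey and bare wood, 330 mm wide, fixed. Origin on the table at its centre line; x to its back, y along the ledge, z up; the painter's side (-x) faces the robot at yaw 0. Its frame leans back 0.21 rad: up axis u = (0.208, 0, 0.978), back axis b = (0.978, 0, -0.208) in the easel's frame, measured from the origin. The 45 mm canvas ledge has a 7 mm lip.
- ledge (a point): Middle of the line where the ledge's top (plane u = 45 mm, 44 mm deep in front of it) meets the fronts of the two uprights (plane b = 0, ending at u = 168 mm). A centred canvas has the middle of its lower back edge here.
- canvas: Loose painted canvas, stretcher bars, 180 wide, 18 thick, 0.22 kg, stands on the ledge and leans on the uprights, too far to +y at the start; centred when its y in the easel's frame is 0. Home-made: its true height is from 124 to 136 mm and is not measured. Origin: centre of the underside; x through it to the back, y along its width, z up it. Slides along the ledge with 1 to 3 N.
- head (a joint): Travel (m) of the top holder, a block 62 wide (y), 56 deep, 24 mm high on a mast that slides along u in a friction collar behind the canvas. Grows as it is pushed down; at 0 the relaxed pad's underside is at u = 250 mm; travel 95 mm. Moves under about 4 N of push (friction 6 N less its weight) and stays where left, also while pressing on the canvas. Nothing stands above it.
- head_top (a point): Centre of the flat top of the holder block (b = 8 mm), 33 mm along u above the underside of the relaxed pad. Behind the upright keeper some 45 mm of this top is free to press on.
- pad: Rubber pad, 54 x 30 x 9 mm, under the front of the holder block, which comes down on the top of the canvas. Firm: gives 1 mm per 8 N, at most 3 mm. Origin on its underside at the mast's centre line, b = 0.
- keeper (a joint): Angle of the keeper (rad). 0: parked upright along u, held on a stop by its spring. Grows as its tip swings to the front (-b) and down; about 3.1 is snapped over, hanging along -u with its strip on the canvas's front. The over-centre spring drives it back to 0 below 1.2 rad and on to the canvas above it. It takes 0.1 N m to move it off the stop, less towards 1.2; it flips in about a second.
- keeper_tip (a point): Middle of the keeper's free end, 50 mm from its hinge. It is pushed over on its back (+b) face, 30 to 45 mm from the hinge.
- brush_jar: Bystander: white jar 68 mm wide, 85 mm high, with brushes standing about 200 mm high. Origin under its centre.
- paint_tube: Bystander: white paint tube lying on the table, 115 mm long, 30 mm high. Origin under its middle.
- medium: Bystander: amber bottle 48 mm wide, 105 mm high. Origin under its centre.
- keeper_hinge (a point): The keeper: steel flap 44 wide (y), 50 long, 4 mm thick, with a 5 mm rubber strip near its tip (on its front when parked), hinged along y at the top front edge of the holder. This point: the middle of the hinge, at b = -24 mm and 29 mm along u above the relaxed pad's underside.
Not all that is in view belongs to the job. What is shaped like the canvas but pink or purple is not meant.

How it is judged (in metres and radians):
On the way, in this order (a step that is already met when the one before it is completed fails the run):
1. the canvas stands centred (within 7 mm) under the top holder (y of canvas in the frame of easel between -0.007 and 0.007 m), for 0.2 s.
2. the holder's pad bears on the canvas (more than 1.5 N) while the keeper is still parked (contact force between pad and canvas above 1.5 N and value of joint keeper below 0.5 rad), for 0.2 s.
3. the keeper has snapped over against the front of the canvas (value of joint keeper above 3 rad and contact force between keeper and canvas above 0.5 N), for 0.2 s.
At the end, for the whole second after the job is handed in: The canvas leans flat on the uprights (0.17 to 0.25 rad), centred on the easel within 7 mm and at rest; the holder's pad bears on its top edge with more than 1.5 N; the keeper is snapped over (beyond 3.0 rad) and its strip presses on the canvas's front with more than 0.5 N (all of step 1 and all of step 3 and angle between canvas's own z axis and vertical between 0.17 and 0.25 rad and contact force between pad and canvas above 1.5 N and linear speed of canvas below 0.02 m/s); the robot touches nothing.
It fails at once if the pad is forced onto the canvas with more than 14 N (contact force between pad and canvas above 14 N).
It fails at once if the keeper is forced: the fingers press on it with more than 15 N (contact force between the fingers and keeper above 15 N).
It fails at once if the canvas is tipped off the uprights (leans less than 0.05 or more than 0.4 rad) (angle between canvas's own z axis and vertical above 0.4 rad or angle between canvas's own z axis and vertical below 0.05 rad).
It fails at once if the brush jar, paint tube or bottle is moved more than 15 mm (distance of any of brush_jar, paint_tube, medium from where it was at the start of the episode above 0.015 m).
It also fails if it takes over 53 s, if anything falls off the work surface, if the arm or the gripper's body presses on something with over 40 N, if the wrist force passes 120 N, or if a joint passes its speed limit or range.

### The arm

A 7-joint arm with a two-finger parallel gripper is mounted at the origin on the work surface. World frame = base frame: x ahead of the robot, y to its left, z up, the work surface at z = 0. Lengths are in m, angles in degrees, forces in N, time in s.
With the tool pointing down it reaches from about 0.4 to 0.875 m from the base axis. Payload 6.5 kg.
Tool frame: the origin (TCP) lies where the fingers leave the gripper's body, on its centre line; the fingertips stand manip.finger_overhang ahead of it and the grasp point (between the pads) lies 45 mm ahead of it (manip.finger_overhang is the distance from the TCP to the fingertips, in m); z points along the fingers, y is the line along which they close (so a half turn about z gives the same grasp; the last joint's range is limited). The gripper opens to 88 mm and grips with 3 to 60 N. Pads are 18 mm wide; open, the fingers measure 123 mm over their backs; the gripper's body (75 mm by 187 mm) begins 45 mm behind the grasp point.
Start: joints at [70.061, 30.733, -0.252, 88.115, 0.149, 61.152, -4.079], TCP at [0.181, -0.624, 0.303] pointing down, gripper open.
Joint ranges: [-154.64, 154.64], [-21.42, 123.67], [-72.66, 72.17], [13.99, 137.28], [-74.86, 254.86], [10.95, 109.41], [-158.01, 158.01]. Speed limits (degrees/s): [136.94, 136.94, 180, 180, 180, 180, 180].

### API

Orientations are given as [roll, pitch, yaw] about the fixed x, y, z axes, in that order (R = Rz(yaw) Ry(pitch) Rx(roll)).
In Python, from cell import get_state, eyes, manip gives the robot as it stands. The module is installed in compiled form; this text tells all that it offers.
- The arm moves only by the tool step_arm, never from a script. Its argument "steps" is a list that holds one entry, the list of rows, each a list of 7 numbers: the closure, from -1 (fully open) to 1 (shut), then the shift along the world's x, y, z normalised to -1 to 1, where 1 is 10 cm, then the turn, a rotation vector about the world's x, y, z normalised to -1 to 1, where 1 is 45 degrees. A call has exactly 8 rows; each row is the pose to reach, as a shift and turn from the pose commanded when the call began; what a row does not reach only later rows make up. A row lasts 1/10 s, in which the tool goes at most 50 mm and 8.59 degrees, less where a joint would pass 70% of its speed; a pose out of reach is approached as far as the arm can. A call with a number of a shift or a turn outside -1 to 1 is refused whole. A call with a gripper value outside its range is refused whole. The fingers move at their own pace and stop on an object; "grip_force" is the grip in N (left out, the last holds). Time passes only in rows, so rows that repeat a pose let the fingers close, or fill a call up. It gives the time, the measured TCP pose, the force, the opening and the grip force at its end, in the units of the state.
- get_state(): the state, without advancing time (a new reading comes with each control period).
- eyes.camera(name): name is "side" or "top" or "wrist"; returns the picture (420x560x3 uint8, red, green, blue); there is no depth.
- eyes.camera_params(name): a dict with "camera_matrix" (3x3 intrinsics, pixels), "pose" (4x4, takes a point from camera to world coordinates). Camera axes: x right, y up, looking along -z (the intrinsics and any distortion apply to the point x, -y, -z); pixel columns grow to the right and rows downward; lengths in m; the calibration is good to about 2 mm. A picture is of the moment at which its call begins: read the wrist's pose just before it. camera_params takes no time and is no camera call; for the wrist camera it gives the pose at the moment of the call.
- manip.close_job(): hands the job in; it is judged then, once.
The state is a dict: "clock": time; "qpos": joint angles; "dq": joint speeds; "joint_efforts": joint torques, N m; "tcp_pos": TCP position; "eef_rot": TCP orientation; "ft_force": force on the tool from outside, world axes, zero at the start; "torque": the same for the moment, N m; "width": finger opening in m; "finger_force": force on a finger pad.
Only numpy, scipy, OpenCV 4.12 (cv2) and the standard library are available. Lean on these libraries where they do the work, as an engineer would, in place of code of your own. Each camera call takes 0.05 s, during which the arm holds its last target. There are 200 camera calls.

## Working session

There is one attempt and no reset: what is moved stays moved. The work goes in short steps, Python scripts to look and compute and a tool call to move; the robot and the scene stay as the last step left them, time stands still between calls to the robot, and variables do not carry over. Pictures are saved under pics/ and viewed, at most 10 in all, crops included, and the job is handed in when it is done.

Besides the shell and the picture viewer there is one more tool, called after "Emit:" by a JSON object that holds its "op" and its "data". step_arm: Moves the arm, as the interface text tells. Scaled input: -1 to 1 covers 10 cm each way for a shift and 45 degrees each way for a turn. Its arguments: {"type":"object","properties":{"steps":{"type":"array"},"grip_force":{"type":"number"}},"required":["steps"]}

```bash
mkdir -p pics; python3 - <<'E'
from cell import get_state, eyes, manip
import cv2,numpy as np
np.set_printoptions(precision=4,suppress=True)
print(get_state(), manip.finger_overhang)
for n in("side","top"):
    p=eyes.camera_params(n);print(n,p["camera_matrix"],p["pose"])
    cv2.imwrite(f"pics/{n}0.png",eyes.camera(n)[:,:,::-1])
E
```

```text
{'clock': 0.0, 'qpos': array([70.0586, 30.778 , -0.2542, 88.1677,  0.1489, 61.1528, -4.0795]), 'dq': array([-0.0248,  0.0994, -0.077 ,  0.051 , -0.0459, -0.0615, -0.081 ]), 'joint_efforts': array([ -0.    , -57.0976,   0.991 , -25.1598,  -0.0562,   0.0177,
         0.0002]), 'tcp_pos': array([ 0.1806, -0.6239,  0.3019]), 'eef_rot': array([-179.902 ,    0.0072,   16.1523]), 'ft_force': array([ 0.4611, -0.1542, -0.2192]), 'torque': array([ 0.033 , -0.0174, -0.0213]), 'finger_force': 0.0, 'width': 0.08810833193983078} 0.064
side [[396.9509   0.     281.0542]
 [  0.     396.9509 205.4141]
 [  0.       0.       1.    ]] [[-0.7708  0.4366 -0.464  -0.1164]
 [-0.6368 -0.5524  0.538   0.7534]
 [-0.0214  0.7101  0.7038  1.046 ]
 [ 0.      0.      0.      1.    ]]
top [[449.9177   0.     280.3773]
 [  0.     449.9177 203.1995]
 [  0.       0.       1.    ]] [[ 0.0617  0.9721 -0.2265  0.1711]
 [-0.9981  0.0593 -0.0171  0.1147]
 [-0.0032  0.2271  0.9739  1.3462]
 [ 0.      0.      0.      1.    ]]
```

View pics/side0.png

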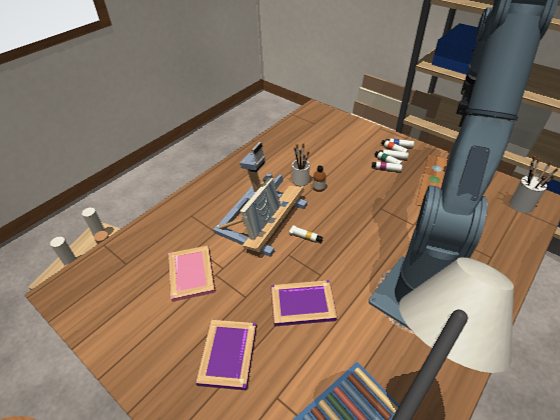

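View pics/top0.png

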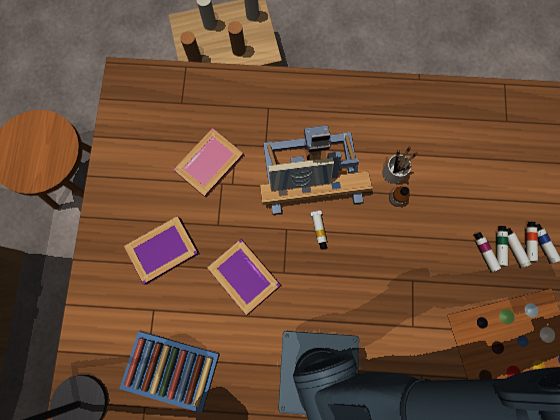

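The easel is around top px (315,170) and side px (262,200), with the jar and bottle to its right (-y) and the tube in front. I'll enlarge both views to measure it.

```bash
python3 - <<'E'
import cv2,numpy as np
a=cv2.imread("pics/top0.png")[115:215,250:420]; b=cv2.imread("pics/side0.png")[135:260,205:335]
A=cv2.resize(a,None,fx=4.7,fy=4.7,interpolation=cv2.INTER_CUBIC)
cv2.imwrite("pics/topc.png",A)
cv2.imwrite("pics/sidec.png",cv2.resize(b,None,fx=4.7,fy=4.7,interpolation=cv2.INTER_CUBIC))
E
```

```text
(no output)
```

View pics/topc.png

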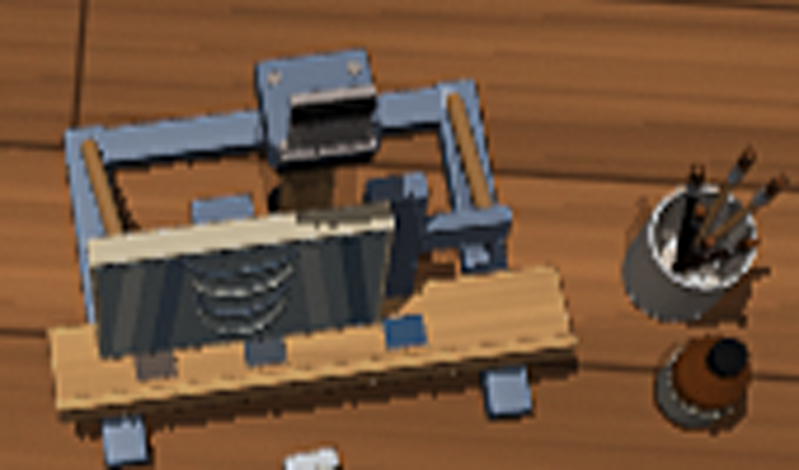

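View pics/sidec.png

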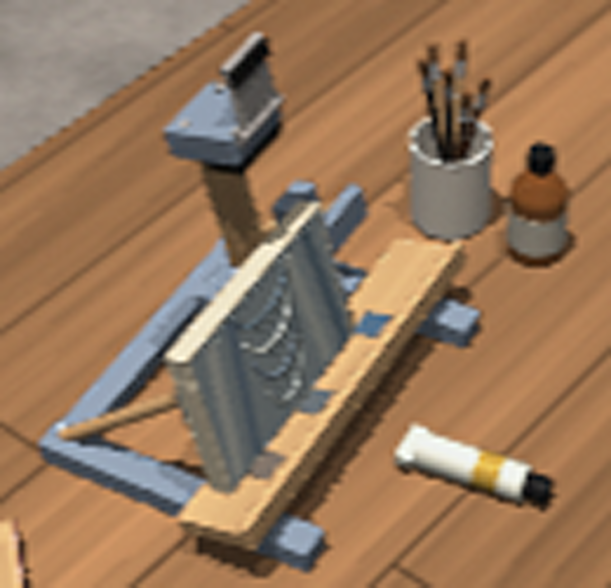

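Top crop: ledge back corners at (50,330) and (556,268), head top back corners at (257,63) and (367,50), canvas top back edge from (90,240) to (392,207). The side crop shows the same corners. The next step is to cast and triangulate them.

```bash
cat > h.py <<'E'
import numpy as np, cv2
from cell import get_state, eyes, manip
np.set_printoptions(precision=4,suppress=True)
def ray(n,px,P=None):
    P=P or eyes.camera_params(n);K=P["camera_matrix"];T=P["pose"]
    d=np.linalg.inv(K)@[px[0],px[1],1.];d=T[:3,:3]@(d*[1,-1,-1]);return T[:3,3],d/np.linalg.norm(d)
def onz(n,px,z,P=None):
    o,d=ray(n,px,P);return o+d*(z-o[2])/d[2]
def tri(r):
    A=sum(np.eye(3)-np.outer(d,d) for o,d in r);b=sum((np.eye(3)-np.outer(d,d))@o for o,d in r)
    p=np.linalg.solve(A,b);return p,max(np.linalg.norm(np.cross(p-o,d)) for o,d in r)
def e2l(u,b,y):return np.array([.208*u+.978*b,y,.978*u-.208*b])
E
python3 - <<'E'
from h import *
T=lambda p:(250+p[0]/4.7,115+p[1]/4.7); S=lambda p:(205+p[0]/4.7,135+p[1]/4.7)
L=[e2l(.045,0,.165),e2l(.045,0,-.165),e2l(.283,.036,.031),e2l(.283,.036,-.031)]
px=[(50,330),(556,268),(257,63),(367,50)]
W=np.array([onz("top",T(p),l[2]) for p,l in zip(px,L)]);L=np.array(L);print(W)
for i in(0,2):
    d=W[i]-W[i+1];print("yaw",np.degrees(np.arctan2(-d[0],d[1])),np.linalg.norm(d))
a=L[:,:2]-L[:,:2].mean(0);b=W[:,:2]-W[:,:2].mean(0)
H=a.T@b;y=np.arctan2(H[0,1]-H[1,0],H[0,0]+H[1,1]);R=np.array([[np.cos(y),-np.sin(y)],[np.sin(y),np.cos(y)]])
t=W[:,:2].mean(0)-R@L[:,:2].mean(0);print("easel",t,np.degrees(y),"res",W[:,:2]-L[:,:2]@R.T-t)
for n,a_,b_ in[("cTLback",(90,240),(168,355)),("cTRback",(392,207),(318,203)),("headL",(257,63),(165,130)),("ledgeR front",(577,345),(465,247)),("ledgeL",(50,330),(180,520))]:
    p,e=tri([ray("top",T(a_)),ray("side",S(b_))]);q=R.T@(p[:2]-t);print(n,p,e,"easel",q,p[2],"u,b",.208*q[0]+.978*p[2],.978*q[0]-.208*p[2])
E
```

```text
[[ 0.5257  0.2001  0.044 ]
 [ 0.5866 -0.1214  0.044 ]
 [ 0.6213  0.0837  0.2693]
 [ 0.6325  0.0243  0.2693]]
yaw 10.73261010667488 0.3272308335661421
yaw 10.647373815547015 0.060460923887112245
easel [0.5407 0.037 ] 10.824827055761363 res [[ 0.0067 -0.0007]
 [ 0.0057  0.0019]
 [-0.006  -0.0014]
 [-0.0064  0.0001]]
cTLback [0.5502 0.1733 0.162 ] 0.0008062540392489846 easel [0.035  0.1321] 0.1620013134841909 u,b 0.16570941998032793 0.0004967480171530897
cTRback [ 0.5768 -0.005   0.162 ] 0.004044755212856659 easel [ 0.0276 -0.048 ] 0.16203299203369834 u,b 0.1642053200129999 -0.006727676668230431
headL [0.6262 0.0838 0.2591] 0.0007141677817188462 easel [0.0928 0.0299] 0.25913574365580333 u,b 0.27273273168513446 0.03683735644067012
ledgeR front [ 0.5346 -0.1348  0.0488] 0.0002481962654562823 easel [-0.0383 -0.1676] 0.048813998836850045 u,b 0.039782487647438476 -0.04756934995167464
ledgeL [0.5292 0.2011 0.0324] 0.0004179712816569478 easel [0.0195 0.1634] 0.032361449783312735 u,b 0.03570815322426381 0.012352303631551284
```

The two views agree: easel near (0.541, 0.037) with yaw about 10.8°, canvas centre at y≈+0.042 and canvas height about 0.125. I'll set out by going round the front at height, turning and closing the fingers on the way.

Emit:
{"op": "step_arm", "data": {"steps": [[[1,0.25,0.25,0.15,0,0,0],[1,0.5,0.5,0.3,0,0,0],[1,0.75,0.75,0.45,0,0,0],[1,1,1,0.6,0,0,0.1],[1,1,1,0.6,0,0,0.2],[1,1,1,0.6,0,0,0.3],[1,1,1,0.6,0,0,0.4],[1,1,1,0.6,0,0,0.4]]], "grip_force": 20}}

```text
clock: 0.9
tcp_pos: [0.2806, -0.5241, 0.3623]
eef_rot: [-180.0, -0.0, 34.2]
ft_force: [0.2, -0.4, -0.2]
width: 0.0262
finger_force: 0.0
```

Emit:
{"op": "step_arm", "data": {"steps": [[[1,0.12,0.12,0,0,0,0.05],[1,0.25,0.25,0,0,0,0.1],[1,0.37,0.37,0,0,0,0.15],[1,0.5,0.5,0,0,0,0.2],[1,0.62,0.62,0,0,0,0.25],[1,0.75,0.75,0,0,0,0.3],[1,0.87,0.87,0,0,0,0.35],[1,1,1,0,0,0,0.4]]]}}

```text
clock: 1.7
tcp_pos: [0.3817, -0.4234, 0.3627]
eef_rot: [180.0, 0.0, 52.3]
ft_force: [0.9, -0.2, 0.5]
width: 0.0011
finger_force: 0.0
```

Emit:
{"op": "step_arm", "data": {"steps": [[[1,0.05,0.12,0,0,0,0.05],[1,0.1,0.25,0,0,0,0.1],[1,0.15,0.37,0,0,0,0.15],[1,0.2,0.5,0,0,0,0.2],[1,0.25,0.62,0,0,0,0.25],[1,0.3,0.75,0,0,0,0.3],[1,0.35,0.87,0,0,0,0.35],[1,0.4,1,0,0,0,0.4]]]}}

```text
clock: 2.5
tcp_pos: [0.4211, -0.3234, 0.3627]
eef_rot: [180.0, 0.0, 70.3]
ft_force: [-0.2, 0.2, 0.1]
width: 0.0006
finger_force: 0.0
```

Emit:
{"op": "step_arm", "data": {"steps": [[[1,0,0.12,0,0,0,0.05],[1,0,0.25,0,0,0,0.1],[1,0,0.37,0,0,0,0.15],[1,0,0.5,0,0,0,0.2],[1,0,0.62,0,0,0,0.25],[1,0,0.75,0,0,0,0.3],[1,0,0.87,0,0,0,0.35],[1,0,1,0,0,0,0.4]]]}}

```text
clock: 3.3
tcp_pos: [0.4207, -0.2234, 0.3627]
eef_rot: [180.0, 0.0, 88.3]
ft_force: [-0.3, -0.3, -1.0]
width: 0.0006
finger_force: 0.0
```

Emit:
{"op": "step_arm", "data": {"steps": [[[1,0,0.12,0,0,0,0.05],[1,0,0.25,0,0,0,0.1],[1,0,0.37,0,0,0,0.15],[1,0,0.5,0,0,0,0.2],[1,0,0.62,0,0,0,0.2],[1,0,0.75,0,0,0,0.2],[1,0,0.87,0,0,0,0.2],[1,0,1,0,0,0,0.2]]]}}

```text
clock: 4.1
tcp_pos: [0.4207, -0.1234, 0.3627]
eef_rot: [180.0, 0.0, 97.1]
ft_force: [-0.1, 0.3, 0.5]
width: 0.0003
finger_force: 0.0
```

Emit:
{"op": "step_arm", "data": {"steps": [[[1,0,0.12,0,0,0,0.01],[1,0,0.25,0,0,0,0.02],[1,0,0.37,0,0,0,0.03],[1,0,0.5,0,0,0,0.04],[1,0,0.62,0,0,0,0.05],[1,0,0.75,0,0,0,0.06],[1,0,0.87,0,0,0,0.07],[1,0,1,0,0,0,0.08]]]}}

```text
clock: 4.9
tcp_pos: [0.4208, -0.0234, 0.3627]
eef_rot: [180.0, 0.0, 100.8]
ft_force: [0.5, 0.1, 0.4]
width: 0.0006
finger_force: 0.0
```

Emit:
{"op": "step_arm", "data": {"steps": [[[1,0,0.12,0,0,0,0],[1,0,0.25,0,0,0,0],[1,0,0.37,0,0,0,0],[1,0,0.5,0,0,0,0],[1,0,0.62,0,0,0,0],[1,0,0.75,0,0,0,0],[1,0,0.87,0,0,0,0],[1,0,1,0,0,0,0]]]}}

```text
clock: 5.7
tcp_pos: [0.4207, 0.0766, 0.3627]
eef_rot: [180.0, 0.0, 100.7]
ft_force: [-0.1, -0.4, -1.0]
width: 0.0004
finger_force: 0.0
```

```bash
python3 - <<'E'
from h import *
import pickle
P=eyes.camera_params("wrist");im=eyes.camera("wrist");pickle.dump(P,open("w1.pkl","wb"));print(P,get_state()["tcp_pos"])
cv2.imwrite("pics/w1.png",im[:,:,::-1])
E
```

```text
{'camera_matrix': array([[363.8702,   0.    , 276.4124],
       [  0.    , 363.8702, 210.2597],
       [  0.    ,   0.    ,   1.    ]]), 'pose': array([[ 0.9823, -0.1808, -0.048 ,  0.409 ],
       [ 0.1871,  0.9491,  0.2533,  0.1427],
       [-0.0002, -0.2578,  0.9662,  0.444 ],
       [ 0.    ,  0.    ,  0.    ,  1.    ]])} [0.4205 0.0788 0.3629]
```

View pics/w1.png

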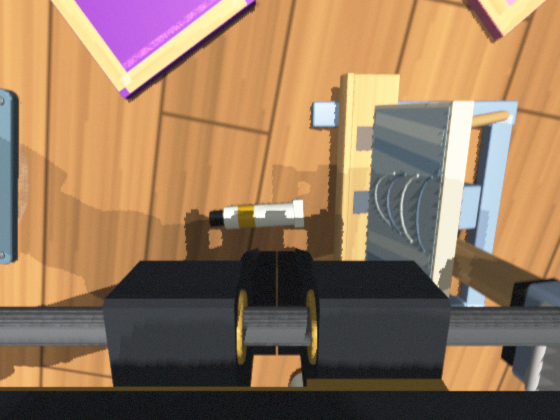

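The wrist view shows the ledge's left end at (343,74)–(398,74) and the canvas's top-left corner at (446,102) front and (472,102) back.

```bash
python3 - <<'E'
from h import *
import pickle
P=pickle.load(open("w1.pkl","rb"))
c,s=np.cos(np.radians(10.8)),np.sin(np.radians(10.8));R=np.array([[c,-s,0],[s,c,0],[0,0,1]])
E=np.array([.541,.037,0])
def sh(n,p):
    q=R.T@(p-E);print(n,p,"easel",q,"u",.208*q[0]+.978*q[2],"b",.978*q[0]-.208*q[2])
sh("ledge back L",onz(0,(398,74),.044,P)); sh("lip front L",onz(0,(343,74),e2l(.052,-.045,0)[2],P))
sh("lip far",onz(0,(341,240),e2l(.052,-.045,0)[2],P))
for h in(.125,.13):
  sh("cTL back",onz(0,(472,102),e2l(.045+h,0,0)[2],P));sh("cTL front",onz(0,(446,102),e2l(.045+h,-.018,0)[2],P))
T=lambda p:(250+p[0]/4.7,115+p[1]/4.7); S=lambda p:(205+p[0]/4.7,135+p[1]/4.7)
for n,t,w in[("cTLb",(90,240),(472,102)),("cTLf",(92,262),(446,102)),("ledgeLb",(50,330),(398,74))]:
    p,e=tri([ray("top",T(t)),ray(0,w,P)]);print(e);sh(n,p)
E
```

```text
ledge back L [0.5251 0.2046 0.044 ] easel [0.0158 0.1676 0.044 ] u 0.046324191213791034 b 0.006327629841767563
lip front L [0.4668 0.1919 0.0602] easel [-0.0439  0.166   0.0602] u 0.04977023712305384 b -0.05541121952717949
lip far [0.5053 0.0218 0.0602] easel [-0.0379 -0.0083  0.0602] u 0.051004934148166745 b -0.049605769091792866
cTL back [0.5481 0.1772 0.1663] easel [0.0332 0.1364 0.1663] u 0.16951227583820086 b -0.002091811106920971
cTL front [0.5278 0.1732 0.17  ] easel [0.0125 0.1363 0.17  ] u 0.16886841290149673 b -0.023114669107385456
cTL back [0.5456 0.1766 0.1711] easel [0.0307 0.1362 0.1711] u 0.17377071997008267 b -0.005572625332976554
cTL front [0.5256 0.1726 0.1749] easel [0.0103 0.1361 0.1749] u 0.173196530848396 b -0.026267882414753342
0.002089117534907687
cTLb [0.5444 0.1741 0.1754] easel [0.029  0.1341 0.1754] u 0.17756675792782897 b -0.008094218525776478
0.002569437650036695
cTLf [0.5408 0.174  0.1429] easel [0.0255 0.1346 0.1429] u 0.14504913416032686 b -0.004822827223329669
0.0006779873121708872
ledgeLb [0.5119 0.1971 0.0919] easel [0.0014 0.1627 0.0919] u 0.09015558815167417 b -0.017697602800012445
```

Emit:
{"op": "step_arm", "data": {"steps": [[[1,0.1,0.12,-0.1,0,0,0],[1,0.2,0.25,-0.2,-0.12,-0.03,0],[1,0.3,0.37,-0.3,-0.3,-0.06,0],[1,0.4,0.5,-0.4,-0.48,-0.09,0],[1,0.5,0.62,-0.5,-0.66,-0.12,0],[1,0.6,0.75,-0.6,-0.84,-0.16,0],[1,0.7,0.87,-0.7,-0.98,-0.187,0],[1,0.8,1,-0.8,-0.98,-0.187,0]]]}}

```text
clock: 6.55
tcp_pos: [0.4998, 0.1784, 0.2804]
eef_rot: [-179.8, 45.1, 101.2]
ft_force: [-0.3, 0.9, -0.1]
width: 0.0006
finger_force: 0.0
```

Emit:
{"op": "step_arm", "data": {"steps": [[[1,0,0.12,0,0,0,0],[1,0.0,0.25,0,0,0,0],[1,0.03,0.4,0,0,0,0],[1,0.06,0.57,0,0,0,0],[1,0.07,0.57,-0.2,0,0,0],[1,0.07,0.57,-0.4,0,0,0],[1,0.07,0.57,-0.6,0,0,0],[1,0.07,0.57,-0.8,0,0,0]]]}}

```text
clock: 7.35
tcp_pos: [0.5075, 0.2314, 0.2007]
eef_rot: [-180.0, 45.0, 100.7]
ft_force: [-0.4, -0.1, -0.2]
width: 0.0002
finger_force: 0.0
```

Emit:
{"op": "step_arm", "data": {"steps": [[[1,0,0.02,-0.2,0,0,0],[1,0,0.02,-0.4,0,0,0],[1,0,0.02,-0.6,0,0,0],[1,0,0.02,-0.75,0,0,0],[1,0,0.02,-0.75,0,0,0],[1,0.01,-0.03,-0.75,0,0,0],[1,0.02,-0.08,-0.75,0,0,0],[1,0.02,-0.08,-0.75,0,0,0]]]}}

```text
clock: 8.15
tcp_pos: [0.5104, 0.2236, 0.1286]
eef_rot: [179.8, 44.9, 100.6]
ft_force: [0.5, -0.8, -0.4]
width: 0.0002
finger_force: 0.0
```

Emit:
{"op": "step_arm", "data": {"steps": [[[1,0.01,-0.06,0,0,0,0],[1,0.02,-0.11,0,0,0,0],[1,0.03,-0.16,0,0,0,0],[1,0.04,-0.21,0,0,0,0],[1,0.05,-0.26,0,0,0,0],[1,0.06,-0.31,0,0,0,0],[1,0.07,-0.36,0,0,0,0],[1,0.07,-0.38,0,0,0,0]]]}}

```text
clock: 8.95
tcp_pos: [0.517, 0.1858, 0.1277]
eef_rot: [179.9, 44.9, 100.7]
ft_force: [-0.2, 2.3, 1.5]
width: 0.0006
finger_force: 1.2
```

```bash
python3 - <<'E'
from h import *
a=eyes.camera("top")[115:215,250:420,::-1]; b=eyes.camera("side")[135:260,205:335,::-1]
A=cv2.resize(a,None,fx=4.7,fy=4.7,interpolation=cv2.INTER_CUBIC)
cv2.imwrite("pics/topc2.png",A); print(get_state()["tcp_pos"])
E
```

```text
[0.5167 0.1861 0.1277]
```

View pics/topc2.png

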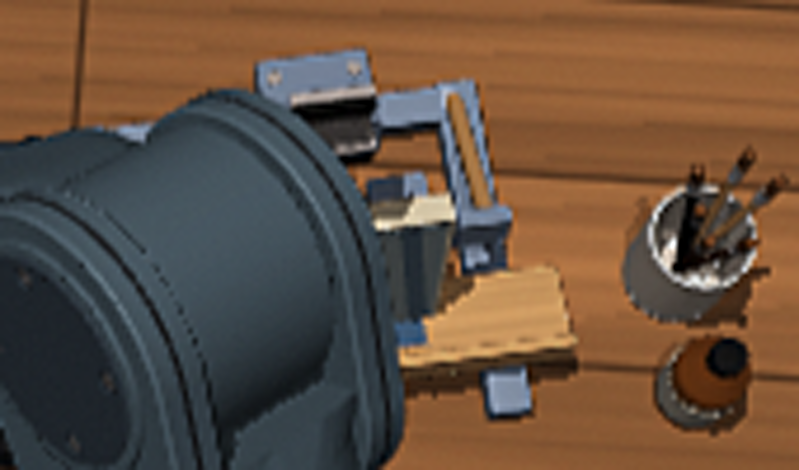

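The canvas's right top back corner moved from (392,207) to (455,195). I'll work out what remains to push.

```bash
python3 - <<'E'
from h import *
c,s=np.cos(np.radians(10.8)),np.sin(np.radians(10.8));R=np.array([[c,-s,0],[s,c,0],[0,0,1]]);E=np.array([.539,.038,0])
T=lambda p:(250+p[0]/4.7,115+p[1]/4.7)
for n,p,z in[("r0",(392,207),.171),("l0",(90,240),.171),("r1",(455,195),.171),("r1f",(455,220),.175),("headbackL",(257,63),.2693),("headbackR",(367,50),.2693),("keepTipR",(377,88),.325),("keepTipL",(291,97),.325),("hingeR",(380,150),.27),("hingeL",(280,160),.27),("ledgeR",(556,268),.044),("ledgeL",(50,330),.044)]:
    print(n,R.T@(onz("top",T(p),z)-E))
E
```

```text
r0 [ 0.0302 -0.0467  0.171 ]
l0 [0.0327 0.1306 0.171 ]
r1 [ 0.0328 -0.0844  0.171 ]
r1f [ 0.0165 -0.0811  0.175 ]
headbackL [0.0894 0.0295 0.2693]
headbackR [ 0.0893 -0.031   0.2693]
keepTipR [ 0.0454 -0.0239  0.325 ]
keepTipL [0.0461 0.0207 0.325 ]
hingeR [ 0.0312 -0.0292  0.27  ]
hingeL [0.0324 0.025  0.27  ]
ledgeR [ 0.0169 -0.1655  0.044 ]
ledgeL [0.0173 0.1617 0.044 ]
```

Emit:
{"op": "step_arm", "data": {"steps": [[[1,0.0,-0.02,0,0,0,0],[1,0.01,-0.04,0,0,0,0],[1,0.01,-0.06,0,0,0,0],[1,0.016,-0.08,0,0,0,0],[1,0.016,-0.085,0,0,0,0],[1,0.016,-0.085,0,0,0,0],[1,0.01,0.0,0,0,0,0],[1,0.0,0.15,0,0,0,0]]]}}

```text
clock: 9.85
tcp_pos: [0.5164, 0.2007, 0.1277]
eef_rot: [-179.9, 45.0, 100.7]
ft_force: [-2.0, -2.7, -0.6]
width: 0.0007
finger_force: 1.4
```

Emit:
{"op": "step_arm", "data": {"steps": [[[1,0,0.3,0.2,0,0,0],[1,0,0.6,0.4,0,0,0],[1,-0.1,0.6,0.8,0,0,0],[1,-0.2,0.6,1,0.16,0.03,0],[1,-0.3,0.6,1,0.32,0.06,0],[1,-0.5,0.5,1,0.48,0.09,0],[1,-0.6,0.4,1,0.64,0.12,0],[1,-0.8,0.3,1,0.8,0.15,0]]]}}

```text
clock: 10.65
tcp_pos: [0.4369, 0.2329, 0.2285]
eef_rot: [179.7, 7.9, 100.7]
ft_force: [1.1, -0.7, -0.7]
width: 0.0008
finger_force: 0.0
```

```bash
python3 - <<'E'
from h import *
print(get_state()["tcp_pos"],get_state()["qpos"])
a=eyes.camera("top")[115:215,250:420,::-1]
cv2.imwrite("pics/topc3.png",cv2.resize(a,None,fx=4.7,fy=4.7,interpolation=cv2.INTER_CUBIC))
E
```

```text
[0.4369 0.2329 0.2285] [ -0.2655  30.7932 -47.2225 111.3986  35.2609  56.6955 -55.6128]
```

View pics/topc3.png

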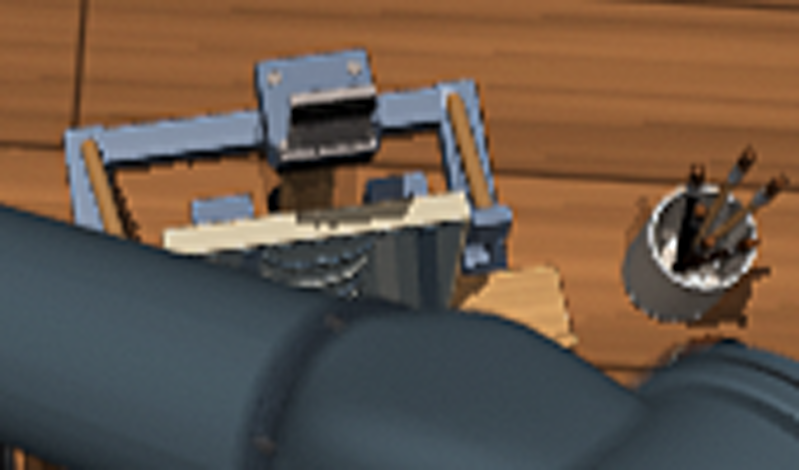

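Canvas top back corners are now (165,231) and (469,193). I'll check the centring and compute the press targets, keeping this finger yaw with 35 mm along b.

```bash
cat >> h.py <<'E'
from scipy.spatial.transform import Rotation as Ro
c,s=np.cos(np.radians(10.8)),np.sin(np.radians(10.8));R=np.array([[c,-s,0],[s,c,0],[0,0,1]]);E=np.array([.539,.0365,0])
def w(u,b,y=0):return E+R@e2l(u,b,y)
G=Ro.from_rotvec(np.radians(12)*R[:,1])*Ro.from_euler("xyz",[180,0,100.8],degrees=True)
def go(p):
    st=get_state();d=G*Ro.from_euler("xyz",st["eef_rot"],degrees=True).inv()
    print("shift",(p-st["tcp_pos"])/.1,"turn",d.as_rotvec(degrees=True)/45,"F",st["ft_force"],"tcp",st["tcp_pos"],st["qpos"])
E
python3 - <<'E'
from h import *
T=lambda p:(250+p[0]/4.7,115+p[1]/4.7)
for p in[(165,231),(469,193)]:print(R.T@(onz("top",T(p),.171)-E))
print(w(.283+.064+.02,.0135));go(w(.283+.064+.02,.0135)); print(R@e2l(1,0,0))
E
```

```text
[0.0329 0.0881 0.171 ]
[ 0.0333 -0.0912  0.171 ]
[0.627  0.0533 0.3561]
shift [ 1.9213 -1.7406  1.2847] turn [ 0.1232  0.2944 -0.01  ] F [-3.0017 -4.5505 -0.579 ] tcp [0.4348 0.2273 0.2277] [  0.342   30.5376 -47.2616 111.9385  34.99    56.4577 -55.4108]
[0.2043 0.039  0.978 ]
```

Canvas is centred to about 1.5 mm. Next, above the holder from the +y side.

Emit:
{"op": "step_arm", "data": {"steps": [[[1,0.05,0,0.15,0.0,0.0,0],[1,0.15,0,0.3,0.02,0.05,0],[1,0.3,0,0.45,0.04,0.1,0],[1,0.45,0,0.6,0.06,0.15,0],[1,0.6,0,0.75,0.08,0.2,0],[1,0.75,0,0.9,0.1,0.25,0],[1,0.9,0,1,0.12,0.295,-0.01],[1,1,0,1,0.12,0.295,-0.01]]]}}

```text
clock: 11.5
tcp_pos: [0.5392, 0.2333, 0.3296]
eef_rot: [-168.2, 0.3, 101.1]
ft_force: [-0.6, 0.8, 0.3]
width: 0.0003
finger_force: 0.0
```

Emit:
{"op": "step_arm", "data": {"steps": [[[1,0.12,-0.1,0.1,0,0,0],[1,0.25,-0.2,0.2,0,0,0],[1,0.37,-0.3,0.3,0,0,0],[1,0.5,-0.4,0.3,0,0,0],[1,0.62,-0.5,0.3,0,0,0],[1,0.75,-0.6,0.3,0,0,0],[1,0.9,-0.7,0.3,0,0,0],[1,0.9,-0.8,0.3,0,0,0]]]}}

```text
clock: 12.3
tcp_pos: [0.6281, 0.1505, 0.3565]
eef_rot: [-168.0, 0.4, 101.1]
ft_force: [-0.1, -0.8, -0.7]
width: 0.0002
finger_force: 0.0
```

```bash
python3 - <<'E'
from h import *
go(w(.283+.064+.02,.0135))
E
```

```text
shift [-0.012  -0.9721 -0.004 ] turn [ 0.0092  0.0028 -0.0064] F [-0.1439 -0.8103 -0.6814] tcp [0.6281 0.1505 0.3565] [ 10.0522  41.564  -47.7064  74.2544  25.4543  87.8783 -25.2332]
```

Emit:
{"op": "step_arm", "data": {"steps": [[[1,0,-0.15,0,0,0,0],[1,0,-0.3,0,0,0,0],[1,0,-0.45,0,0,0,0],[1,0,-0.6,0,0,0,0],[1,0,-0.75,0,0,0,0],[1,0,-0.9,0,0,0,0],[1,-0.01,-0.97,0,0,0,0],[1,-0.01,-0.97,0,0,0,0]]]}}

```text
clock: 13.1
tcp_pos: [0.6258, 0.0531, 0.3577]
eef_rot: [-168.1, 0.5, 101.0]
ft_force: [0.5, 0.4, 0.3]
width: 0.0005
finger_force: 0.0
```

Emit:
{"op": "step_arm", "data": {"steps": [[[1,-0.01,0,-0.04,0,0,0],[1,-0.016,0,-0.08,0,0,0],[1,-0.024,0,-0.12,0,0,0],[1,-0.033,0,-0.16,0,0,0],[1,-0.04,0,-0.2,0,0,0],[1,-0.05,0,-0.24,0,0,0],[1,-0.06,-0.01,-0.28,0,0,0],[1,-0.06,-0.01,-0.28,0,0,0]]]}}

```text
clock: 13.9
tcp_pos: [0.6196, 0.0538, 0.3294]
eef_rot: [-168.1, 0.4, 101.2]
ft_force: [0.3, 0.2, -0.7]
width: 0.0004
finger_force: 0.0
```

```bash
python3 - <<'E'
from h import *
go(w(.283+.064,.0135))
cv2.imwrite("pics/s2.png",cv2.resize(eyes.camera("side")[100:260,190:350,::-1],None,fx=3.7,fy=3.7,interpolation=cv2.INTER_CUBIC))
E
```

```text
shift [ 0.0326 -0.0126  0.0715] turn [ 0.0086  0.0033 -0.0084] F [ 0.3123  0.2308 -0.6676] tcp [0.6196 0.0538 0.3294] [ 19.3511  40.2694 -47.3738  80.4313  26.4381  83.6834 -18.4016]
```

View pics/s2.png

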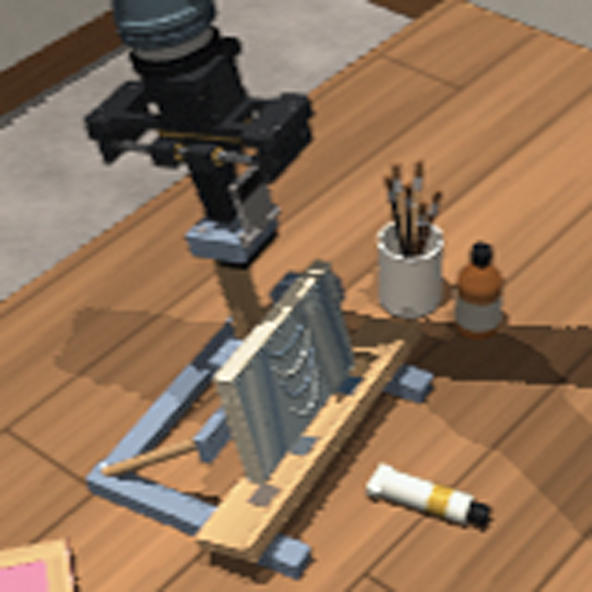

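The fingers stand on or just over the holder top, behind the upright keeper at about (225,220). Pushing along -u now.

Emit:
{"op": "step_arm", "data": {"steps": [[[1,-0.01,0,-0.05,0,0,0],[1,-0.02,0,-0.1,0,0,0],[1,-0.03,-0.01,-0.15,0,0,0],[1,-0.04,-0.01,-0.2,0,0,0],[1,-0.05,-0.01,-0.25,0,0,0],[1,-0.06,-0.01,-0.3,0,0,0],[1,-0.07,-0.01,-0.35,0,0,0],[1,-0.08,-0.02,-0.4,0,0,0]]]}}

```text
clock: 14.75
tcp_pos: [0.6116, 0.0519, 0.2893]
eef_rot: [-168.1, 0.4, 101.2]
ft_force: [-0.9, 1.0, 3.5]
width: 0.0007
finger_force: 1.7
```

```bash
cat > q.py <<'E'
from h import *
st=get_state();q=R.T@(st["tcp_pos"]-E);u=.208*q[0]+.978*q[2];b=.978*q[0]-.208*q[2]
print("u",u,"b",b,"y",q[1],"pad",u-.097,"Fu",st["ft_force"]@(R@e2l(1,0,0)),"Fb",st["ft_force"]@(R@e2l(0,1,0)),st["clock"])
E
python3 q.py
```

```text
u 0.2983309235342257 b 0.012361070811742009 y 0.0014929464490014142 pad 0.2013309235342257 Fu 3.2629577861346704 Fb -1.362444817253679 14.75
```

Emit:
{"op": "step_arm", "data": {"steps": [[[1,-0.004,0,-0.02,0,0,0],[1,-0.008,0,-0.04,0,0,0],[1,-0.012,0,-0.06,0,0,0],[1,-0.016,0,-0.08,0,0,0],[1,-0.02,-0.004,-0.1,0,0,0],[1,-0.024,-0.005,-0.12,0,0,0],[1,-0.024,-0.005,-0.12,0,0,0],[1,-0.024,-0.005,-0.12,0,0,0]]]}}

```text
clock: 15.55
tcp_pos: [0.6095, 0.0509, 0.2774]
eef_rot: [-168.1, 0.4, 101.2]
ft_force: [-0.2, 0.3, 0.4]
width: 0.001
finger_force: 0.0
```

```bash
python3 q.py; python3 - <<'E'
from h import *
cv2.imwrite("pics/s3.png",cv2.resize(eyes.camera("side")[135:225,215:305,::-1],None,fx=6.5,fy=6.5,interpolation=cv2.INTER_CUBIC))
E
```

```text
u 0.28621442487589893 b 0.012672210250233407 y 0.000985806548361782 pad 0.18921442487589893 Fu 0.3903391470032279 Fb -0.2228204885219818 15.55
```

View pics/s3.png

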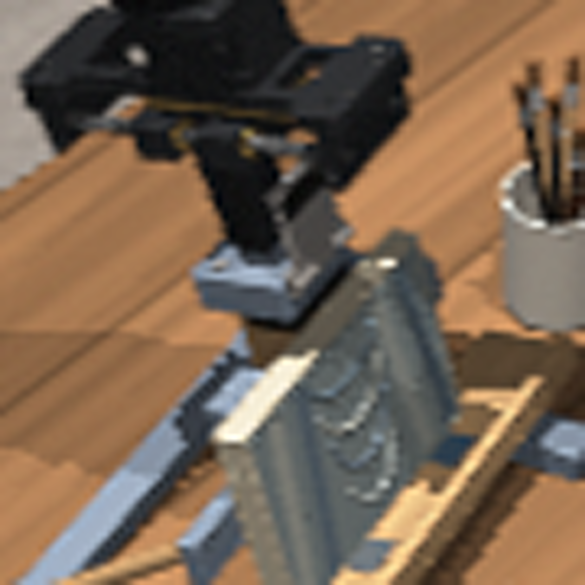

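The picture shows the holder a few mm over the canvas top, with the keeper upright in front of the fingers. I'll go finer now.

Emit:
{"op": "step_arm", "data": {"steps": [[[1,-0.002,0,-0.01,0,0,0],[1,-0.004,0,-0.02,0,0,0],[1,-0.005,0,-0.025,0,0,0],[1,-0.006,0,-0.03,0,0,0],[1,-0.007,-0.001,-0.035,0,0,0],[1,-0.008,-0.001,-0.04,0,0,0],[1,-0.009,-0.002,-0.045,0,0,0],[1,-0.01,-0.002,-0.05,0,0,0]]]}}

```text
clock: 16.4
tcp_pos: [0.6085, 0.0508, 0.2727]
eef_rot: [-168.1, 0.4, 101.2]
ft_force: [0.9, -1.8, 2.8]
width: 0.0005
finger_force: 1.3
```

```bash
python3 q.py
```

```text
u 0.28144706960383276 b 0.012671137418453868 y 0.0010233394249093565 pad 0.18444706960383275 Fu 2.8295715043811533 Fb -0.06390408390099517 16.4
```

Emit:
{"op": "step_arm", "data": {"steps": [[[1,0,0,-0.002,0,0,0],[1,-0.001,0,-0.004,0,0,0],[1,-0.001,0,-0.006,0,0,0],[1,-0.002,0,-0.008,0,0,0],[1,-0.002,0,-0.01,0,0,0],[1,-0.002,0,-0.012,0,0,0],[1,-0.003,0,-0.014,0,0,0],[1,-0.003,0,-0.016,0,0,0]]]}}

```text
clock: 17.2
tcp_pos: [0.6081, 0.0509, 0.2711]
eef_rot: [-168.1, 0.4, 101.2]
ft_force: [2.5, -2.0, 2.3]
width: 0.0004
finger_force: 1.3
```

```bash
python3 q.py
```

```text
u 0.27980832307725284 b 0.012605460518970858 y 0.0012477064255587713 pad 0.18280832307725284 Fu 2.6813333618759967 Fb 1.557008895953176 17.2
```

Emit:
{"op": "step_arm", "data": {"steps": [[[1,0,0,-0.002,0,0,0],[1,-0.001,0,-0.004,0,0,0],[1,-0.001,0,-0.006,0,0,0],[1,-0.002,0,-0.008,0,0,0],[1,-0.002,0,-0.01,0,0,0],[1,-0.002,0,-0.012,0,0,0],[1,-0.003,0,-0.014,0,0,0],[1,-0.003,0,-0.016,0,0,0]]]}}

```text
clock: 18.0
tcp_pos: [0.6077, 0.0509, 0.2695]
eef_rot: [-168.1, 0.4, 101.2]
ft_force: [1.7, -1.7, 2.6]
width: 0.0005
finger_force: 1.3
```

Emit:
{"op": "step_arm", "data": {"steps": [[[1,0,0,-0.002,0,0,0],[1,-0.001,0,-0.004,0,0,0],[1,-0.001,0,-0.006,0,0,0],[1,-0.002,0,-0.008,0,0,0],[1,-0.002,0,-0.01,0,0,0],[1,-0.002,0,-0.012,0,0,0],[1,-0.003,0,-0.014,0,0,0],[1,-0.003,0,-0.016,0,0,0]]]}}

```text
clock: 18.8
tcp_pos: [0.6073, 0.0509, 0.2679]
eef_rot: [-168.1, 0.4, 101.2]
ft_force: [-0.6, -1.5, 2.8]
width: 0.0002
finger_force: 1.3
```

Emit:
{"op": "step_arm", "data": {"steps": [[[1,0,0,-0.002,0,0,0],[1,-0.001,0,-0.004,0,0,0],[1,-0.001,0,-0.006,0,0,0],[1,-0.002,0,-0.008,0,0,0],[1,-0.002,0,-0.01,0,0,0],[1,-0.002,0,-0.012,0,0,0],[1,-0.003,0,-0.014,0,0,0],[1,-0.003,0,-0.016,0,0,0]]]}}

```text
clock: 19.6
tcp_pos: [0.6071, 0.051, 0.2663]
eef_rot: [-168.1, 0.4, 101.2]
ft_force: [-1.2, -2.3, 2.2]
width: 0.0006
finger_force: 1.3
```

Emit:
{"op": "step_arm", "data": {"steps": [[[1,0,0,-0.002,0,0,0],[1,-0.001,0,-0.004,0,0,0],[1,-0.001,0,-0.006,0,0,0],[1,-0.002,0,-0.008,0,0,0],[1,-0.002,0,-0.01,0,0,0],[1,-0.002,0,-0.012,0,0,0],[1,-0.003,0,-0.014,0,0,0],[1,-0.003,0,-0.016,0,0,0]]]}}

```text
clock: 20.4
tcp_pos: [0.6068, 0.051, 0.2647]
eef_rot: [-168.1, 0.4, 101.2]
ft_force: [-0.8, -2.1, 3.4]
width: 0.0006
finger_force: 1.3
```

Emit:
{"op": "step_arm", "data": {"steps": [[[1,0,0,-0.002,0,0,0],[1,-0.001,0,-0.004,0,0,0],[1,-0.001,0,-0.006,0,0,0],[1,-0.002,0,-0.008,0,0,0],[1,-0.002,0,-0.01,0,0,0],[1,-0.002,0,-0.012,0,0,0],[1,-0.003,0,-0.014,0,0,0],[1,-0.003,0,-0.016,0,0,0]]]}}

```text
clock: 21.2
tcp_pos: [0.6065, 0.051, 0.2631]
eef_rot: [-168.1, 0.4, 101.2]
ft_force: [-1.7, -2.1, 2.7]
width: 0.0
finger_force: 1.3
```

Emit:
{"op": "step_arm", "data": {"steps": [[[1,0,0,-0.002,0,0,0],[1,-0.001,0,-0.004,0,0,0],[1,-0.001,0,-0.006,0,0,0],[1,-0.002,0,-0.008,0,0,0],[1,-0.002,0,-0.01,0,0,0],[1,-0.002,0,-0.012,0,0,0],[1,-0.003,0,-0.014,0,0,0],[1,-0.003,0,-0.016,0,0,0]]]}}

```text
clock: 22.0
tcp_pos: [0.6062, 0.051, 0.2615]
eef_rot: [-168.1, 0.4, 101.2]
ft_force: [-1.3, -1.0, 3.8]
width: 0.0001
finger_force: 1.3
```

Emit:
{"op": "step_arm", "data": {"steps": [[[1,0,0,-0.002,0,0,0],[1,-0.001,0,-0.004,0,0,0],[1,-0.001,0,-0.006,0,0,0],[1,-0.002,0,-0.008,0,0,0],[1,-0.002,0,-0.01,0,0,0],[1,-0.002,0,-0.012,0,0,0],[1,-0.003,0,-0.014,0,0,0],[1,-0.003,0,-0.016,0,0,0]]]}}

```text
clock: 22.8
tcp_pos: [0.6059, 0.0509, 0.2599]
eef_rot: [-168.1, 0.4, 101.2]
ft_force: [-1.2, -0.9, 3.1]
width: 0.001
finger_force: 1.3
```

```bash
python3 q.py
```

```text
u 0.2684281978966839 b 0.01289088223866016 y 0.0016284385856868155 pad 0.17142819789668387 Fu 2.7378216654934544 Fb -2.008627963237734 22.8
```

Emit:
{"op": "step_arm", "data": {"steps": [[[1,0,0,-0.002,0,0,0],[1,-0.001,0,-0.004,0,0,0],[1,-0.001,0,-0.006,0,0,0],[1,-0.002,0,-0.008,0,0,0],[1,-0.002,0,-0.01,0,0,0],[1,-0.002,0,-0.012,0,0,0],[1,-0.003,0,-0.014,0,0,0],[1,-0.003,0,-0.016,0,0,0]]]}}

```text
clock: 23.6
tcp_pos: [0.6057, 0.0509, 0.2585]
eef_rot: [-168.1, 0.4, 101.2]
ft_force: [-1.8, -2.2, 5.4]
width: 0.0001
finger_force: 2.4
```

Contact: the force is climbing. A touch more, then hold and read.

Emit:
{"op": "step_arm", "data": {"steps": [[[1,0,0,-0.001,0,0,0],[1,0,0,-0.002,0,0,0],[1,-0.001,0,-0.003,0,0,0],[1,-0.001,0,-0.004,0,0,0],[1,-0.001,0,-0.005,0,0,0],[1,-0.001,0,-0.005,0,0,0],[1,-0.001,0,-0.005,0,0,0],[1,-0.001,0,-0.005,0,0,0]]]}}

```text
clock: 24.4
tcp_pos: [0.6056, 0.0509, 0.2583]
eef_rot: [-168.1, 0.4, 101.2]
ft_force: [-2.1, -2.0, 7.2]
width: 0.0004
finger_force: 3.0
```

```bash
python3 q.py
```

```text
u 0.26681874657756505 b 0.01293843029622279 y 0.0016898178424605338 pad 0.16981874657756504 Fu 6.526019852668046 Fb -3.9008714612723794 24.4
```

Emit:
{"op": "step_arm", "data": {"steps": [[[1,0,0,-0.001,0,0,0],[1,0,0,-0.002,0,0,0],[1,-0.001,0,-0.003,0,0,0],[1,-0.001,0,-0.004,0,0,0],[1,-0.001,0,-0.005,0,0,0],[1,-0.001,0,-0.005,0,0,0],[1,-0.001,0,-0.005,0,0,0],[1,-0.001,0,-0.005,0,0,0]]]}}

```text
clock: 25.2
tcp_pos: [0.6056, 0.0509, 0.2581]
eef_rot: [-168.1, 0.4, 101.2]
ft_force: [-2.1, -2.4, 8.0]
width: 0.0002
finger_force: 3.9
```

```bash
python3 q.py
```

```text
u 0.2665905776180981 b 0.01293846542907455 y 0.0017048951444792893 pad 0.16959057761809812 Fu 7.314440681817743 Fb -4.106326627045173 25.2
```

Pad load is about 5 N. Lift and come up close behind the keeper.

Emit:
{"op": "step_arm", "data": {"steps": [[[1,0.005,0,0.02,0,0,0],[1,0.02,0,0.08,0,0,0],[1,0.04,0.01,0.2,0,0,0],[1,0.065,0.012,0.31,0,0,0],[1,0.04,0.01,0.32,0,0,0],[1,0,0,0.33,0,0,0],[1,-0.05,-0.01,0.34,0,0,0],[1,-0.05,-0.01,0.34,0,0,0]]]}}

```text
clock: 26.0
tcp_pos: [0.5996, 0.0496, 0.2912]
eef_rot: [-168.0, 0.4, 101.2]
ft_force: [0.2, -0.5, -0.2]
width: 0.0003
finger_force: 0.0
```

```bash
python3 q.py; python3 - <<'E'
from h import *
cv2.imwrite("pics/s4.png",cv2.resize(eyes.camera("side")[135:225,215:305,::-1],None,fx=6.5,fy=6.5,interpolation=cv2.INTER_CUBIC))
E
```

```text
u 0.29764586636415846 b 5.687160568454419e-05 y 0.0015283454523172496 pad 0.20064586636415846 Fu -0.19412759776306493 Fb 0.1418259762133091 26.0
```

View pics/s4.png

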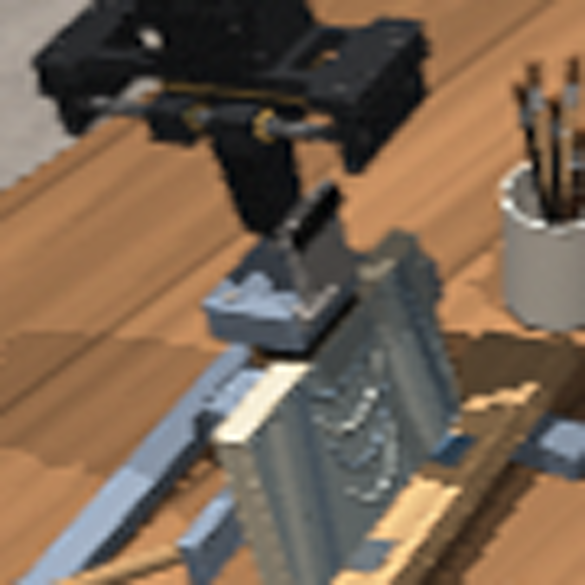

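The holder rests on the canvas top, and the fingers stand behind the parked keeper, near its upper part. Tip it over slowly.

Emit:
{"op": "step_arm", "data": {"steps": [[[1,-0.03,-0.005,0.005,0,0,0],[1,-0.052,-0.01,0.011,0,0,0],[1,-0.075,-0.015,0.013,0,0,0],[1,-0.1,-0.02,0.015,0,0,0],[1,-0.125,-0.025,0.016,0,0,0],[1,-0.15,-0.03,0.018,0,0,0],[1,-0.17,-0.033,0.02,0,0,0],[1,-0.193,-0.037,0.02,0,0,0]]]}}

```text
clock: 26.85
tcp_pos: [0.5811, 0.0462, 0.2935]
eef_rot: [-168.1, 0.4, 101.2]
ft_force: [2.4, 0.9, 2.7]
width: 0.0004
finger_force: 1.3
```

```bash
python3 q.py
```

```text
u 0.2960158097810227 b -0.01885588309041831 y 0.001616470962349143 pad 0.1990158097810227 Fu 3.1978007457499085 Fb 1.8919987216428251 26.85
```

Emit:
{"op": "step_arm", "data": {"steps": [[[1,-0.033,-0.006,-0.008,0,0,0],[1,-0.066,-0.012,-0.02,0,0,0],[1,-0.1,-0.018,-0.033,0,0,0],[1,-0.132,-0.025,-0.047,0,0,0],[1,-0.16,-0.03,-0.067,0,0,0],[1,-0.185,-0.035,-0.09,0,0,0],[1,-0.21,-0.04,-0.115,0,0,0],[1,-0.236,-0.045,-0.143,0,0,0]]]}}

```text
clock: 27.65
tcp_pos: [0.557, 0.0417, 0.2786]
eef_rot: [-168.0, 0.4, 101.2]
ft_force: [-0.6, 0.2, 0.3]
width: 0.0006
finger_force: 0.4
```

```bash
python3 q.py
```

```text
u 0.27631668596482933 b -0.03966029875312137 y 0.0016821479415176964 pad 0.17931668596482933 Fu 0.174468104150747 Fb -0.6181273552140966 27.65
```

Nearly at the turning point with the force fading. A bit further, then hold.

Emit:
{"op": "step_arm", "data": {"steps": [[[1,-0.03,-0.005,-0.01,0,0,0],[1,-0.06,-0.01,-0.02,0,0,0],[1,-0.09,-0.015,-0.03,0,0,0],[1,-0.12,-0.02,-0.03,0,0,0],[1,-0.15,-0.03,-0.03,0,0,0],[1,-0.15,-0.03,-0.03,0,0,0],[1,-0.15,-0.03,-0.03,0,0,0],[1,-0.15,-0.03,-0.03,0,0,0]]]}}

```text
clock: 28.45
tcp_pos: [0.5427, 0.0388, 0.2761]
eef_rot: [-168.1, 0.4, 101.2]
ft_force: [-0.0, -0.1, -0.4]
width: 0.0007
finger_force: 0.0
```

Emit:
{"op": "step_arm", "data": {"steps": [[[1,0.02,0,0.1,0,0,0],[1,0.04,0.01,0.2,0,0,0],[1,0.06,0.01,0.3,0,0,0],[1,0.08,0.02,0.4,0,0,0],[1,0.1,0.02,0.5,0,0,0],[1,0.12,0.03,0.6,0,0,0],[1,0.14,0.03,0.7,0,0,0],[1,0.16,0.03,0.8,0,0,0]]]}}

```text
clock: 29.25
tcp_pos: [0.5587, 0.0418, 0.3569]
eef_rot: [-168.1, 0.4, 101.2]
ft_force: [-1.1, 0.0, 0.0]
width: 0.0005
finger_force: 0.0
```

Emit:
{"op": "step_arm", "data": {"steps": [[[1,0,0.15,0.1,0,0,0],[1,0,0.3,0.2,0,0,0],[1,0,0.45,0.2,0,0,0],[1,0,0.6,0.2,0,0,0],[1,0,0.75,0.2,0,0,0],[1,0,0.9,0.2,0,0,0],[1,0,1,0.2,0,0,0],[1,0,1,0.2,0,0,0]]]}}

```text
clock: 30.05
tcp_pos: [0.5581, 0.1437, 0.3759]
eef_rot: [-168.1, 0.4, 101.3]
ft_force: [-0.2, -0.2, -0.0]
width: 0.0002
finger_force: 0.0
```

```bash
python3 - <<'E'
from h import *
print(get_state()["ft_force"],get_state()["tcp_pos"])
cv2.imwrite("pics/t5.png",eyes.camera("top")[:,:,::-1]);cv2.imwrite("pics/s5.png",eyes.camera("side")[:,:,::-1])
P=eyes.camera_params
def prj(n,p):
    Q=P(n);T=Q["pose"];q=T[:3,:3].T@(p-T[:3,3]);q=Q["camera_matrix"]@(q*[1,-1,-1]);return q[:2]/q[2]
# profile along keeper swung line (canvas front) and parked line, side camera
H=.1986
i=cv2.imread("pics/s5.png");i0=cv2.imread("pics/s4.png")
old=cv2.imread("pics/side0.png")
for nm,bb,us in[("parked",-.026,np.arange(.205,.25,.008)),("over",-.028,np.arange(.15,.195,.007))]:
    for u in us:
        x,y=prj("side",w(u,bb)).round().astype(int);print(nm,round(u,3),(x,y),i[y,x],i0[int((y-135+.5)*6.5),int((x-215+.5)*6.5)])
E
```

```text
[-0.18   -0.2061 -0.0054] [0.5581 0.1437 0.3759]
parked 0.205 (np.int64(267), np.int64(177)) [71 74 77] [68 70 73]
parked 0.213 (np.int64(266), np.int64(175)) [69 67 65] [67 70 72]
parked 0.221 (np.int64(266), np.int64(173)) [70 67 63] [65 69 71]
parked 0.229 (np.int64(265), np.int64(171)) [ 94 140 196] [69 71 74]
parked 0.237 (np.int64(265), np.int64(169)) [100 148 204] [54 55 57]
parked 0.245 (np.int64(264), np.int64(167)) [ 92 137 189] [ 7 10  5]
over 0.15 (np.int64(271), np.int64(191)) [67 67 65] [83 84 79]
over 0.157 (np.int64(271), np.int64(189)) [69 71 74] [82 80 72]
over 0.164 (np.int64(270), np.int64(187)) [69 72 75] [71 70 65]
over 0.171 (np.int64(270), np.int64(186)) [67 71 72] [69 69 66]
over 0.178 (np.int64(269), np.int64(184)) [68 71 73] [71 72 70]
over 0.185 (np.int64(269), np.int64(182)) [67 70 72] [50 56 59]
over 0.192 (np.int64(268), np.int64(181)) [68 71 73] [23 22 19]
```

The keeper's parked spot now shows table and the steel colour runs down over the canvas front. The robot is clear and reads no force, so I'm handing in.

```bash
python3 -c "
from cell import manip
print(manip.close_job())"
```

```text
the job is handed in; nothing more can be done
None
```

The job is handed in at about 30 s with no verdict returned: the canvas was centred to about 1.5 mm, the pad pressed down with roughly 5 N (estimated from the wrist force), and the camera shows the keeper over the canvas front, but I had no way to measure the final pad and keeper forces.

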